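Restock the syrup rack and shut its guard bar

ROBOT

A 6-joint arm with a two-finger parallel gripper is mounted at the origin on the work surface. World frame = base frame: x ahead of the robot, y to its left, z up, the work surface at z = 0. Lengths are in m, angles in rad, forces in N, time in s.
With the tool pointing down it reaches from about 0.25 to 0.775 m from the base axis. Payload 4 kg.
Tool frame: the origin (TCP) lies at the very end of the fingers, on their centre line; the grasp point (between the pads) lies 19 mm behind it (robot.grip_point_offset is the distance from the TCP to the grasp point, in m); z points along the fingers, x is the direction in which the jaws open and shut, and the axes are right-handed (so a half turn about z gives the same grasp; the last joint's range is limited). The gripper opens to 94 mm and grips with 3 to 60 N. Pads are 16 mm wide; open, the fingers measure 119 mm over their backs; the gripper's body (75 mm by 177 mm) begins 78 mm behind the grasp point.
Start: joints at [-1.357, 0.087, 1.371, -0, 1.684, -0.103], TCP at [0.171, -0.523, 0.206] pointing down, gripper open.
Joint ranges: [-3.1, 3.1], [-0.76, 2.03], [0.27, 2.55], [-1.08, 4.22], [0.17, 2.65], [-2.57, 2.57]. Speed limits (rad/s): [2.79, 2.79, 3.14, 3.14, 3.14, 3.14].

INTERFACE

Orientations are given as [roll, pitch, yaw] about the fixed x, y, z axes, in that order (R = Rz(yaw) Ry(pitch) Rx(roll)).
In Python, from bench import robot gives the robot as it stands.
- The arm moves only by the shell command python3 -m inch 'ROWS'. ROWS is text: rows parted by semicolons, each of 5 numbers parted by spaces: the shift along the tool's x, y, z in cm, then the turn about the tool's z in rad, then the closure, from 0 (fully open) to 1 (shut). In form: tx ty tz spin claw; .... A call has 1 to 20 rows; each row is the pose to reach, as a shift and turn from the pose measured when the call began, along the tool's axes at that moment; what a row does not reach only later rows make up. A row lasts 1/12 s, in which the tool goes at most 41.7 mm and 7.16 degrees, less where a joint would pass 70% of its speed; a pose out of reach is approached as far as the arm can. A call with a gripper value outside its range is refused whole. The fingers move at their own pace and stop on an object; the grip force is fixed at half the most. Time passes only in rows, so rows that repeat a pose let the fingers close. It gives the time, the measured TCP pose, the force and the opening at its end, in the units of the state.
- robot.get_obs(): the state, without advancing time (a new reading comes with each control period).
- robot.snapshot(name): name is "side" or "top"; returns (picture, depth): 480x640x3 uint8, blue, green, red; 480x640 float32, m along the optical axis (not along the pixel's ray), 0 where there is no reading.
- robot.camera_info(name): a dict with "K" (3x3 intrinsics, pixels), "dist" ([k1, k2, p1, p2, k3] as OpenCV has them; the pictures are not rectified), "extrinsics" (4x4, takes a point from world to camera coordinates). Camera axes: x right, y down, z forward; pixel columns grow to the right and rows downward; lengths in m; the calibration is good to about 2 mm. A picture is of the moment at which its call begins. camera_info takes no time and is no camera call.
- robot.close_job(): hands the job in, once; it reports no verdict.
The state is a dict: "time": time; "joint_positions": joint angles; "qvel": joint speeds; "joint_torque": joint torques, N m; "tool_pos": TCP position; "ee_rot": TCP orientation; "wrist_force": force on the tool from outside, world axes, zero at the start; "wrist_torque": the same for the moment, N m; "width": finger opening in m.
Only numpy, scipy, OpenCV 4.12 (cv2) and the standard library are available. Lean on these libraries where they do the work, as an engineer would, in place of code of your own. Each camera call takes 0.05 s, during which the arm holds its last target.

TASK

One syrup cruet has been left standing out on the counter: stand it upright in the empty bay of the brass syrup rack and let go. Then shut the rack's guard bar: with the fingertips, push its free end round about its pin, past the spring bolt, until it bears on its stop and the bolt has snapped out behind it, and seat it there with a firm push of 10 to 15 N before letting go. Feel your way onto the stop and never press on the bar harder than 25 N, or it bends; do not knock over any cruet or disturb the other things on the counter.

Things in the scene. Friction and masses are not known exactly. Their poses are not given: they have to be found in the camera images.
- cruet1_mid (a point): Red squat glass syrup cruet, loose, 0.24 to 0.39 kg, upright. The point is on its axis half-way up, 49 mm above the underside. Body 62 mm across up to 50 mm above the underside, shoulder to 67 mm, then a straight neck and fixed stopper 25 mm across up to 92 mm (best grip: 31 mm above this point), rounded top at 98 mm.
- cruet2_mid (a point): Amber syrup cruet, shape and point as cruet1. Two of the three cruets stand in bays of the rack, up to 20 mm forward of the row's middle; the third stands on the counter some 0.3 m away from the rack. Which one is out, and which bay is empty, varies.
- cruet3_mid (a point): Green syrup cruet, shape and point as cruet1.
- rack: Brass syrup rack, fixed, 66 mm high, no floor (cruets stand on the counter). Origin on the counter, mid row; x points to its back, the open front is at -x, y runs along the row. Bay centres y = -78, 0, +78 mm; bays 75 mm wide, walls 50 mm high (66 at the ends) from x = -22 mm to the back rails at x = +36 mm. Set a cruet down with its axis at x = 0; the shutting bar slides back any too far forward.
- bar (a joint): Angle (rad) of the rack's guard bar about its pin: 0 parallel to the row, positive swung open to the front (counter-clockwise from above); starts 0.8 to 1.05, stays where left (friction 0.25 N m). Nickelled flat bar, 275 mm from pin to end, 24 mm high (28 to 52 mm above the counter), 8 mm thick. It shuts against the stop on the steel keeper at the rack's +y end.
- bar_pin (a point): The guard bar's fixed upright pivot pin, at the rack's x = -40, y = -135 mm; the point is on the bar's mid-line at its mid height, 40 mm above the counter. The keeper at the bar's other end is slotted: its stop lies anywhere up to 8 mm (at the bar's end) either way of where the bar is parallel to the row. This is not measured: feel for it.
- bar_end (a point): Free end of the bar: the point is on its mid-line, 271 mm from the pin, 4 mm short of the end, 40 mm above the counter. Push the outer (front) face 190 to 225 mm from the pin: beyond 255 mm the keeper (71 mm high) is in the way at the end. The gripper's body must clear the cruets (98 mm high) just behind the bar.
- bolt (a joint): Travel (m) of the brass spring bolt, a wedge on the keeper at the rack's +y end: 0 fully out, about 0.004 while the bar's end rides over it. Pushing past it takes the bar end's last 25 mm and about 6 to 9 N, plus a newton or two for cruets that are slid back; it snaps out behind the bar 1.5 mm before the rigid stop.
- dish: Bystander: pink glass sundae dish on a foot, 110 mm across the rim and 105 mm high, loose; origin at the centre of its underside. Leave alone.
- spoon: Bystander: long-handled steel spoon lying flat, 220 mm long, loose; origin near its middle, on the counter. Leave alone.
- straws: Bystander: straw dispenser, a glass and chrome cylinder 104 mm across and 240 mm high, loose; origin at the centre of its underside. Leave alone.
- changer: Bystander: nickel coin changer with four upright tubes on a base 50 x 130 mm, 117 mm high, loose; origin at the centre of its underside. Leave alone.
- receipts: Bystander: spring-clip receipt holder of bent steel on a base 75 x 110 mm, about 115 mm high, loose; origin at the centre of its underside. Leave alone.
Things that resemble listed ones, but are neither listed nor needed, are in the scene too. What is shaped like the part that bears cruet2_mid but purple is not meant.

How it is judged:
On the way, in this order (a step that is already met when the one before it is completed fails the run):
1. all three cruets stand upright in the rack's bays, let go, while the bar is still open (x of cruet1_mid in the frame of rack between -0.045 and 0.012 m and y of cruet1_mid in the frame of rack between -0.1 and 0.1 m and height (world z) of cruet1_mid between 0.044 and 0.054 m and angle between each of cruet1_mid, cruet2_mid, cruet3_mid's own z axis and vertical below 0.1 rad and contact force between the fingers and cruet1 below 0.1 N and x of cruet2_mid in the frame of rack between -0.045 and 0.012 m and y of cruet2_mid in the frame of rack between -0.1 and 0.1 m and height (world z) of cruet2_mid between 0.044 and 0.054 m and contact force between the fingers and cruet2 below 0.1 N and x of cruet3_mid in the frame of rack between -0.045 and 0.012 m and y of cruet3_mid in the frame of rack between -0.1 and 0.1 m and height (world z) of cruet3_mid between 0.044 and 0.054 m and contact force between the fingers and cruet3 below 0.1 N and x of bar_end in the frame of rack below -0.11 m), for 0.2 s.
2. the bar, with the bolt snapped out behind it, is seated against its stop with a firm push of the fingers (over 8 N) (x of bar_end in the frame of rack above -0.052 m and value of joint bolt below 0.0008 m and contact force between the fingers and bar above 8 N), for 0.1 s.
At the end, for the whole second after the job is handed in: All three cruets stand released, upright (0.1 rad) and at rest in the bays, axes 16 mm before to 12 mm behind mid row; the guard bar is shut (its end less than 52 mm before mid row) with the spring bolt out behind it (travel below 0.8 mm) (x of cruet1_mid in the frame of rack between -0.016 and 0.012 m and y of cruet1_mid in the frame of rack between -0.1 and 0.1 m and height (world z) of cruet1_mid between 0.044 and 0.054 m and angle between each of cruet1_mid, cruet2_mid, cruet3_mid's own z axis and vertical below 0.1 rad and contact force between the fingers and cruet1 below 0.1 N and x of cruet2_mid in the frame of rack between -0.016 and 0.012 m and y of cruet2_mid in the frame of rack between -0.1 and 0.1 m and height (world z) of cruet2_mid between 0.044 and 0.054 m and contact force between the fingers and cruet2 below 0.1 N and x of cruet3_mid in the frame of rack between -0.016 and 0.012 m and y of cruet3_mid in the frame of rack between -0.1 and 0.1 m and height (world z) of cruet3_mid between 0.044 and 0.054 m and contact force between the fingers and cruet3 below 0.1 N and x of bar_end in the frame of rack above -0.052 m and value of joint bolt below 0.0008 m and linear speed of each of cruet1, cruet2, cruet3 below 0.02 m/s and velocity of joint bar between -0.05 and 0.05 rad/s); the robot touches nothing.
It fails at once if the guard bar is pressed harder than 25 N (contact force between any of the fingers, the arm and bar above 25 N).
It fails at once if a cruet is tipped by more than 0.4 rad (angle between any of cruet1_mid, cruet2_mid, cruet3_mid's own z axis and vertical above 0.4 rad).
It fails at once if a bystander (dish, spoon, straw dispenser, coin changer, receipt holder) is moved by more than 25 mm (distance of any of dish, spoon, straws, changer, receipts from where it was at the start of the episode above 0.025 m).
It also fails if it takes over 72 s, if anything falls off the work surface, if the arm or the gripper's body presses on something with over 40 N, if the wrist force passes 120 N, or if a joint passes its speed limit or range.

## Working session

There is one attempt and no reset: what is moved stays moved. The work goes in short steps, Python scripts to look and compute and a shell command to move; the robot and the scene stay as the last step left them, time stands still between calls to the robot, and variables do not carry over. Pictures are saved under pics/ and viewed, and the job is handed in when it is done.

```bash
ls; mkdir -p pics; python3 - <<'E'
from bench import robot
import cv2,numpy as np
o=robot.get_obs()
for k in o: print(k,np.round(o[k],4))
for n in("side","top"):
    p,d=robot.snapshot(n); cv2.imwrite(f"pics/{n}0.png",p); np.save(f"pics/{n}0.npy",d)
    c=robot.camera_info(n); print(n,c)
E
```

```text
pics
time 0.0
joint_positions [-1.3571  0.088   1.3722 -0.      1.6836 -0.1031]
qvel [-0.0005  0.0006 -0.0009  0.0001  0.0002  0.0003]
joint_torque [ 1.80000e-03 -3.40185e+01 -3.02424e+01  7.21000e-02  3.30000e-02
 -2.00000e-04]
tool_pos [ 0.1712 -0.5221  0.2043]
ee_rot [-3.1414e+00  2.2000e-03 -1.2540e+00]
wrist_force [-0.4594 -0.1048 -1.112 ]
wrist_torque [-0.0239 -0.0204 -0.0048]
width 0.0946
side {'K': array([[469.30260216,   0.        , 312.37216585],
       [  0.        , 469.30260216, 234.70536866],
       [  0.        ,   0.        ,   1.        ]]), 'dist': array([0.04143143, 0.        , 0.        , 0.        , 0.        ]), 'extrinsics': array([[ 0.87861143, -0.47748364, -0.00716394, -0.49832905],
       [-0.35907655, -0.6506936 , -0.66907539,  0.26028924],
       [ 0.31481102,  0.59042969, -0.74316001,  0.84276561],
       [ 0.        ,  0.        ,  0.        ,  1.        ]])}
top {'K': array([[516.69485927,   0.        , 318.54048122],
       [  0.        , 516.69485927, 245.75882437],
       [  0.        ,   0.        ,   1.        ]]), 'dist': array([-0.09586508,  0.        ,  0.        ,  0.        ,  0.        ]), 'extrinsics': array([[-0.01263643, -0.99977736,  0.01689823,  0.01320374],
       [-0.99340536,  0.01062633, -0.11416164,  0.54881223],
       [ 0.11395666, -0.01822939, -0.99331846,  1.32996125],
       [ 0.        ,  0.        ,  0.        ,  1.        ]])}
```

View pics/side0.png

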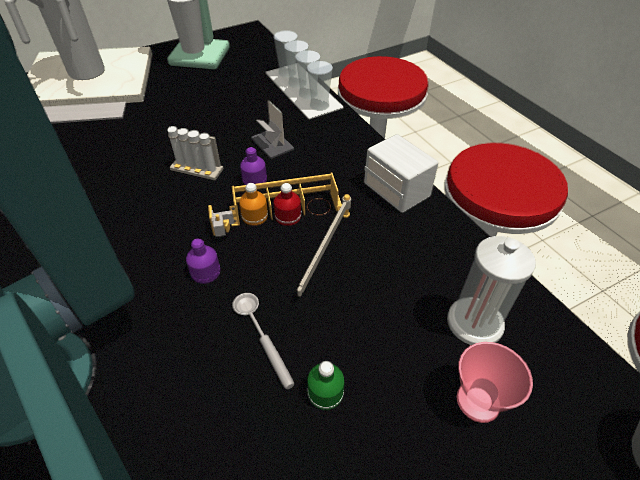

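View pics/top0.png

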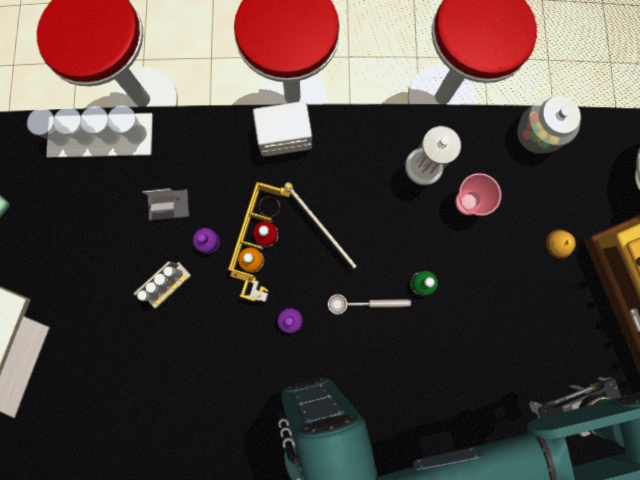

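Candidates for the cruet standing out: green at top(425,283)/side(326,385), purple at top(290,320)/side(203,262), and purple at top(206,240)/side(253,167). Amber at top(250,259) and red at top(265,233) are already in the rack. The green one is the target. The empty bay is the pin-end one, top(270,207). Next I'll measure and crop.

```bash
cat > h.py <<'E'
from bench import robot
import cv2,numpy as np
def ray(n,uv):
    c=robot.camera_info(n);K=c["K"];E=c["extrinsics"]
    p=cv2.undistortPoints(np.array(uv,float).reshape(-1,1,2),K,c["dist"]).reshape(-1,2)
    d=np.c_[p,np.ones(len(p))]@E[:3,:3]; return -E[:3,:3].T@E[:3,3],d
def onz(n,uv,z):
    o,d=ray(n,uv); return o+d*((z-o[2])/d[:,2])[:,None]
def tri(a,b):
    o1,d1=ray("side",[a]);o2,d2=ray("top",[b]);d1=d1[0]/np.linalg.norm(d1);d2=d2[0]/np.linalg.norm(d2)
    s=np.linalg.lstsq(np.c_[d1,-d2],o2-o1,rcond=None)[0]
    p,q=o1+d1*s[0],o2+d2*s[1]; return (p+q)/2,np.linalg.norm(p-q)
def proj(n,P):
    c=robot.camera_info(n);E=c["extrinsics"]
    return cv2.projectPoints(np.array(P,float).reshape(-1,1,3),cv2.Rodrigues(E[:3,:3])[0],E[:3,3],c["K"],c["dist"])[0].reshape(-1,2)
E
python3 - <<'E'
from h import *
t=cv2.imread("pics/top0.png");s=cv2.imread("pics/side0.png")
a=cv2.resize(t[170:310,215:370],None,fx=4.,fy=4.,interpolation=cv2.INTER_CUBIC);cv2.imwrite("pics/ct.png",a[:600])
a=cv2.resize(s[160:310,190:370],None,fx=4,fy=4,interpolation=cv2.INTER_CUBIC);cv2.imwrite("pics/cs.png",a)
a=np.hstack([cv2.resize(t[258:308,400:450],None,fx=6,fy=6),cv2.resize(s[350:420,290:360],(300,300))]);cv2.imwrite("pics/cg.png",a)
E
```

```text
(no output)
```

View pics/ct.png

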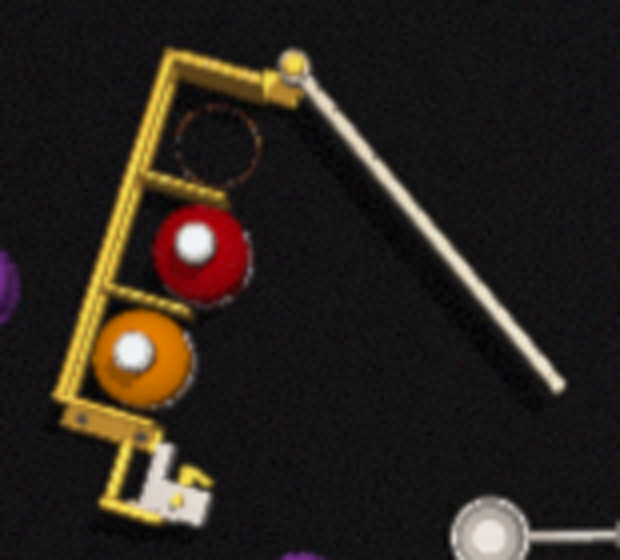

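View pics/cs.png

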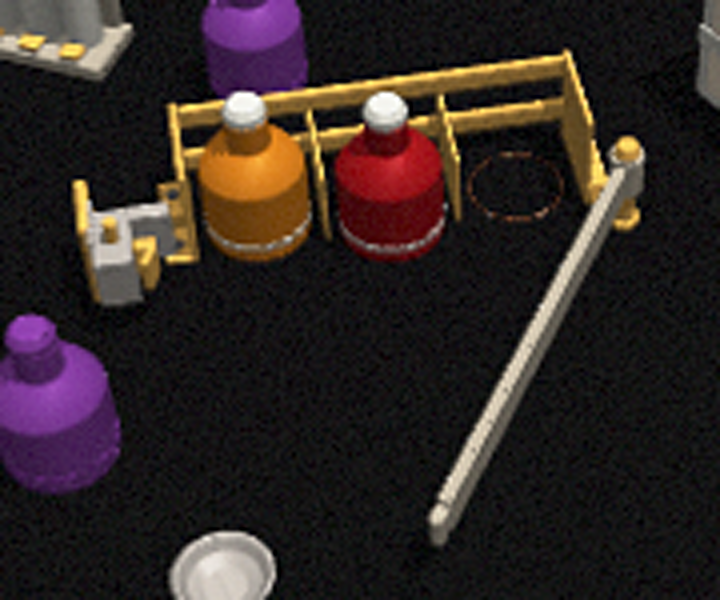

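View pics/cg.png

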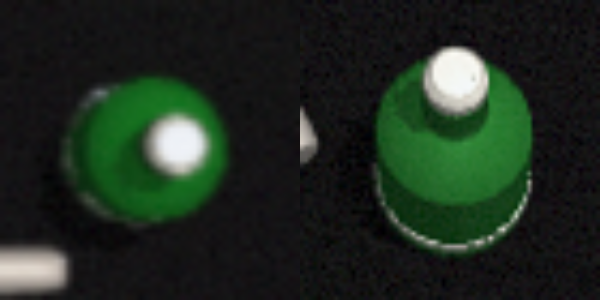

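Top crop: the rack's back rail runs from (257,183) to (230,269), the ring marks the empty bay at about (269,206), the pin cap is at (288,186) and the bar end at (355,266). The green cruet is clear of everything, with the spoon handle just left of it.

```bash
python3 - <<'E'
from h import *
t=cv2.imread("pics/top0.png");s=cv2.imread("pics/side0.png")
def white(im,c,r=12):
    x0,y0=c[0]-r,c[1]-r
    w=im[y0:y0+2*r,x0:x0+2*r].astype(int); m=(w.min(2)>140)
    n,l,st,ce=cv2.connectedComponentsWithStats(m.astype(np.uint8)); i=1+np.argmax(st[1:,4]); return ce[i]+[x0,y0],st[i,4]
for nm,tc,sc in(("green",(430,282),(326,369)),("red",(263,231),(286,189)),("amber",(248,257),(251,189))):
    a,na=white(t,tc,8);b,nb=white(s,sc,8); print(nm,a,na,b,nb,tri(b,a), onz("top",[a],.092), onz("side",[b],.09))
f=lambda x,y:[215+x/4,170+y/4]; g=lambda x,y:[190+x/4,160+y/4]
P=onz("top",[f(218,146)],0); print("ring top",P, "side",onz("side",[g(516,186)],0))
R=onz("top",[f(172,52),f(60,398)],.066); print("rail",R)
d=R[0]-R[1]; print(np.degrees(np.arctan2(d[1],d[0])),np.linalg.norm(d))
print("pincap",tri(g(627,148),f(293,63)))
print("barend",tri(g(438,520),f(558,384)), onz("top",[f(558,384)],.052),onz("side",[g(440,518)],.052))
E
```

```text
green [429.390625 281.671875] 64 [326.01212121 368.12727273] 165 (array([ 0.44716008, -0.2698715 ,  0.091579  ]), np.float64(0.0017446920062843454)) [[ 0.44797052 -0.2700652   0.092     ]] [[ 0.44671485 -0.26897936  0.09      ]]
red [263.18461538 230.        ] 65 [286.         186.73529412] 68 (array([0.58238743, 0.14733301, 0.09291651]), np.float64(0.0020136198159245904)) [[0.58348984 0.14711506 0.092     ]] [[0.58269256 0.15048618 0.09      ]]
amber [247.74242424 257.15151515] 66 [250.61428571 186.6       ] 70 (array([0.5139357 , 0.18613327, 0.09255923]), np.float64(0.002293557733891147)) [[0.51509971 0.1859095  0.092     ]] [[0.51370356 0.18909357 0.09      ]]
ring top [[0.66138063 0.13820987 0.        ]] side [[ 6.61338018e-01  1.39742839e-01 -1.11022302e-16]]
rail [[0.71120969 0.16309744 0.066     ]
 [0.48634377 0.23434416 0.066     ]]
-17.580330514017245 0.23588296818462
pincap (array([0.70419034, 0.08499924, 0.05739619]), np.float64(0.0018269248541604337))
barend (array([ 0.49293288, -0.08553619,  0.04719372]), np.float64(0.0005752457062953756)) [[ 0.49285064 -0.08520241  0.052     ]] [[ 0.49258604 -0.08797433  0.052     ]]
```

```bash
cat >> h.py <<'E'
from scipy.spatial.transform import Rotation as Rn
O=np.array([.5873,.163,0]);YA=np.radians(90-17.58)
RX=np.array([np.cos(YA),np.sin(YA),0]);RY=np.array([-np.sin(YA),np.cos(YA),0])
def rk(x,y,z): return O+RX*x+RY*y+[0,0,z]
def torack(p): d=np.array(p)-O; return np.round([d@RX,d@RY,d[2]],4)
def delta(P,yaw=None):
    o=robot.get_obs();R=Rn.from_euler("xyz",o["ee_rot"]).as_matrix()
    d=R.T@(np.array(P)-o["tool_pos"])*100
    cy=np.arctan2(R[1,0],R[0,0]); sp=0 if yaw is None else -((yaw-cy+np.pi)%(2*np.pi)-np.pi)
    print("cm",np.round(d,2),"spin",round(sp,3),"| tcp",np.round(o["tool_pos"],4),"yaw",round(cy,3),"F",np.round(o["wrist_force"],1),"w",round(float(o["width"]),4),"t",round(float(o["time"]),2),"j",np.round(o["joint_positions"],2))
def look(n,box,fx,name):
    p,d=robot.snapshot(n); x0,y0,x1,y1=box
    cv2.imwrite("pics/"+name,cv2.resize(p[y0:y1,x0:x1],None,fx=fx,fy=fx,interpolation=cv2.INTER_CUBIC))
E
python3 - <<'E'
from h import *
delta([.447,-.2695,.15]); print(rk(0,-.078,0))
E
```

```text
cm [-15.41 -34.08   5.48] spin 0 | tcp [ 0.1712 -0.5222  0.2045] yaw -1.254 F [-0.5 -0.   1. ] w 0.0945 t 0.1 j [-1.36  0.09  1.37 -0.    1.68 -0.1 ]
[0.6616571 0.1394411 0.       ]
```

```bash
python3 -m inch '-1.5 -3.4 0 0 0; -3.1 -6.8 0 0 0; -4.6 -10.2 0 0 0; -6.2 -13.6 0 0 0; -7.7 -17 0.5 0 0; -9.2 -20.4 1 0 0; -10.8 -23.8 2 0 0; -12.3 -27.2 3 0 0; -13.9 -30.7 4 0 0; -15.4 -34.1 5 0 0; -15.4 -34.1 5.5 0 0; -15.4 -34.1 5.5 0 0; -15.4 -34.1 5.5 0 0'; python3 - <<'E'
from h import *
delta([.447,-.2695,.067])
look("side",(220,260,420,420),4,"pre.png")
E
```

```text
time: 1.18
tool_pos: [0.4466, -0.2695, 0.1491]
ee_rot: [3.14, 0.003, -1.254]
wrist_force: [-0.4, 0.5, -0.2]
width: 0.0939
cm [ 0.04 -0.05  8.21] spin 0 | tcp [ 0.4466 -0.2695  0.1491] yaw -1.254 F [-0.4  0.5 -0.2] w 0.0939 t 1.18 j [-0.65  0.04  1.53  0.    1.57  0.6 ]
```

View pics/pre.png

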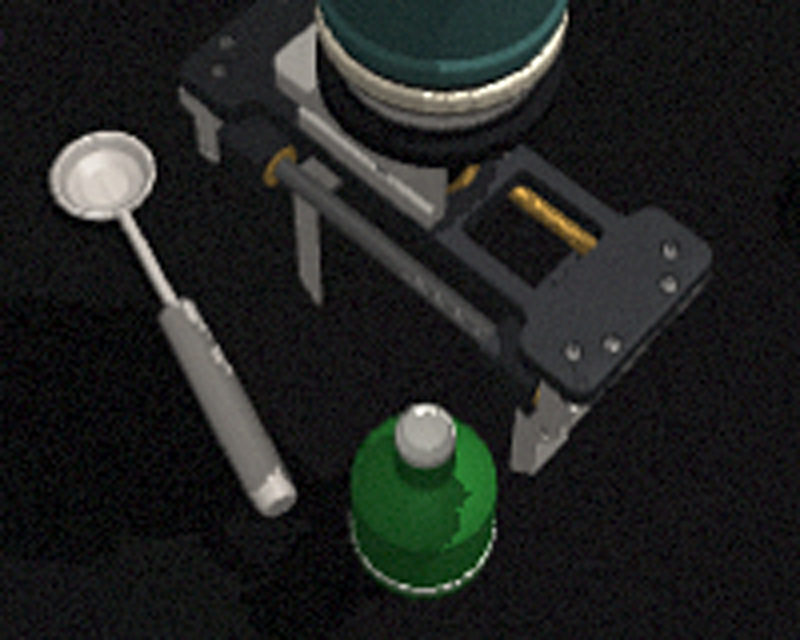

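The side view shows the open fingers straddling the green cruet. The fingertips' midpoint is above the stopper at crop (426,435), so it is clear to descend.

```bash
python3 -m inch '0 0 2 0 0; 0 -0.1 4 0 0; 0 -0.1 5.5 0 0; 0 -0.1 6.5 0 0; 0 -0.1 7.5 0 0; 0 -0.1 8.2 0 0; 0 -0.1 8.2 0 0; 0 -0.1 8.2 0 0; 0 -0.1 8.2 0 1; 0 -0.1 8.2 0 1; 0 -0.1 8.2 0 1; 0 -0.1 8.2 0 1; 0 -0.1 8.2 0 1; 0 -0.1 8.2 0 1; 0 -0.1 8.2 0 1; 0 -0.1 8.2 0 1; 0 -0.1 8.2 0 1; 0 -0.1 8.2 0 1'
```

```text
time: 2.73
tool_pos: [0.4475, -0.2698, 0.0678]
ee_rot: [3.141, 0.002, -1.255]
wrist_force: [-0.2, -0.1, -0.5]
width: 0.0309
```

```bash
python3 -m inch '0 0 0 0 1; 0 0 0 0 1; 0 0 0 0 1; 0 0 0 0 1'; python3 -m inch '0 0 -2 0 1; 0 0 -5 0 1; 0 0 -8 0 1; 0 0 -10.5 0 1; 0 0 -10.5 0 1; 0 0 -10.5 0 1;0 0 -10.5 0 1'; python3 - <<'E'
from h import *
look("side",(220,220,420,380),4,"lift.png")
delta(rk(-.0,-.078,.175),YA-np.pi)
E
```

```text
time: 3.07
tool_pos: [0.4473, -0.2693, 0.0677]
ee_rot: [3.141, 0.003, -1.255]
wrist_force: [-1.5, 1.6, 0.8]
width: 0.0247
time: 3.65
tool_pos: [0.4465, -0.269, 0.1701]
ee_rot: [3.138, 0.006, -1.255]
wrist_force: [-0.7, -0.4, -4.4]
width: 0.024
cm [-32.1  -33.16  -0.45] spin 0.623 | tcp [ 0.4461 -0.2687  0.1694] yaw -1.255 F [ 0.8  0.1 -3.6] w 0.0246 t 3.7 j [-0.65  0.04  1.49  0.    1.62  0.6 ]
```

View pics/lift.png

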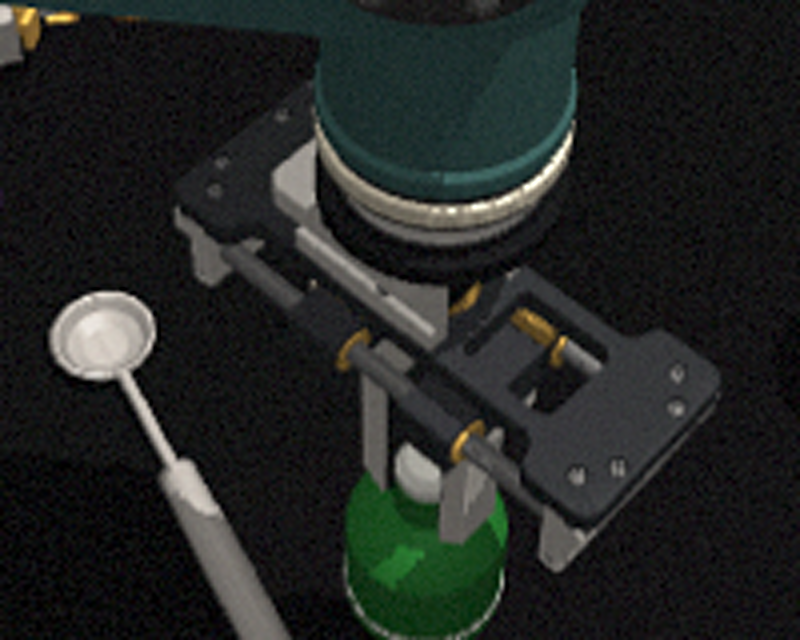

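Cruet is held: width 24.7 mm and about 3.6 N of weight. Carrying it to the bay.

```bash
python3 -m inch '-1 -1 -0.5 0 1; -3 -3 -0.5 0 1; -5.5 -5.7 -0.5 0.05 1; -8 -8.3 -0.5 0.1 1; -10.5 -11 -0.5 0.15 1; -13 -13.5 -0.5 0.2 1; -15.5 -16 -0.5 0.26 1; -18 -18.6 -0.5 0.32 1; -20.5 -21.2 -0.5 0.38 1; -23 -23.8 -0.5 0.44 1; -25.5 -26.4 -0.5 0.5 1; -28 -29 -0.5 0.56 1; -30.4 -31.4 -0.5 0.62 1; -31.5 -32.6 -0.5 0.62 1; -32.1 -33.2 -0.5 0.62 1; -32.1 -33.2 -0.5 0.62 1; -32.1 -33.2 -0.5 0.62 1; -32.1 -33.2 -0.5 0.62 1'; python3 - <<'E'
from h import *
look("top",(200,150,370,300),4,"carry.png")
delta(rk(-.0,-.078,.069),YA-np.pi)
E
```

```text
time: 5.2
tool_pos: [0.6614, 0.1379, 0.1745]
ee_rot: [3.133, 0.002, -1.876]
wrist_force: [-0.5, 0.2, -3.2]
width: 0.0246
cm [-0.13 -0.05 10.61] spin 0.001 | tcp [0.6615 0.1379 0.1751] yaw -1.877 F [-0.2  0.8 -4. ] w 0.0245 t 5.25 j [0.12 0.38 1.08 0.01 1.69 2.  ]
```

View pics/carry.png

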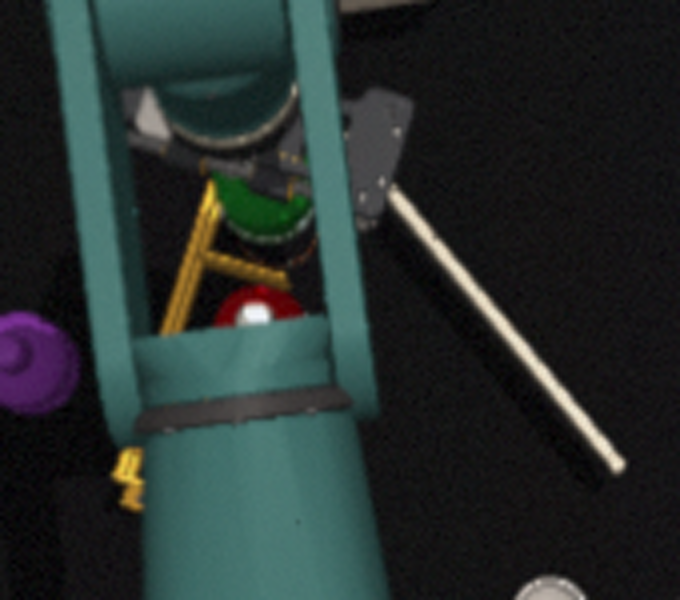

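Held cruet is over the empty bay in the top view, with the green body at crop (260,210) above the bay. I'll lower partway and check from the side.

```bash
python3 -m inch '-0.1 0 1 0 1; -0.1 0 2.2 0 1; -0.1 0 3.3 0 1; -0.1 0 3.3 0 1; -0.1 0 3.3 0 1; -0.1 0 3.3 0 1'; python3 - <<'E'
from h import *
look("side",(190,110,370,250),4,"down.png")
delta(rk(-.0,-.078,.069),YA-np.pi)
E
```

```text
time: 5.75
tool_pos: [0.6614, 0.1389, 0.1418]
ee_rot: [3.133, 0.002, -1.877]
wrist_force: [-0.4, -0.4, -3.9]
width: 0.0251
cm [-0.02 -0.03  7.35] spin 0.001 | tcp [0.6618 0.139  0.1425] yaw -1.877 F [ 0.8 -0.2 -4. ] w 0.0248 t 5.8 j [0.12 0.39 1.13 0.01 1.63 2.  ]
```

View pics/down.png

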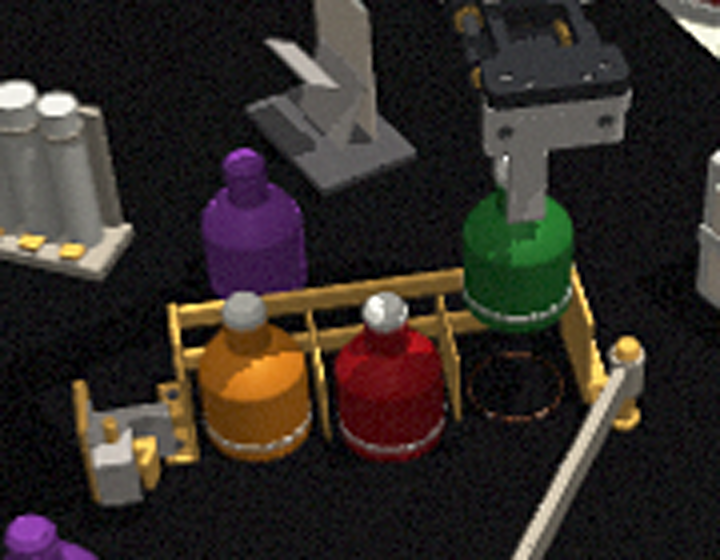

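The side view shows the green base at crop x≈517, directly above the ring mark (516,385), so alignment is good. Lowering.

```bash
python3 -m inch '0 0 1 0 1; 0 0 2.2 0 1; 0 0 3.5 0 1; 0 0 4.8 0 1; 0 0 5.8 0 1; 0 0 6.5 0 1; 0 0 6.9 0 1; 0 0 7.1 0 1; 0 0 7.2 0 1; 0 0 7.2 0 1'
```

```text
time: 6.63
tool_pos: [0.6617, 0.1394, 0.071]
ee_rot: [3.135, 0.003, -1.877]
wrist_force: [1.2, 0.6, -4.6]
width: 0.0246
```

```bash
python3 -m inch '0 0 0.15 0 1; 0 0 0.3 0 1; 0 0 0.35 0 1; 0 0 0.35 0 1'; python3 - <<'E'
from h import *
delta(rk(-.0,-.078,.069),YA-np.pi)
look("side",(190,110,370,250),4,"set.png")
E
```

```text
time: 6.97
tool_pos: [0.6619, 0.1394, 0.0679]
ee_rot: [3.136, 0.004, -1.877]
wrist_force: [-0.9, -0.0, -2.8]
width: 0.0244
cm [ 0.01  0.02 -0.11] spin 0.001 | tcp [0.6619 0.1394 0.0679] yaw -1.877 F [-0.9 -0.  -2.8] w 0.0244 t 6.97 j [0.12 0.43 1.23 0.01 1.49 2.  ]
```

View pics/set.png

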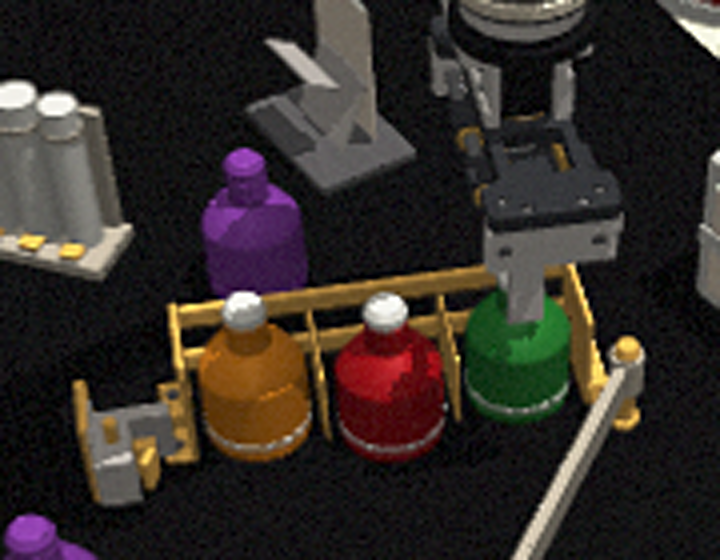

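```bash
python3 -m inch '0 0 0.1 0 1; 0 0 0.1 0 1;0 0 0.1 0 1'; python3 -m inch '0 0 0 0 0.57; 0 0 0 0 0.57; 0 0 0 0 0.57; 0 0 0 0 0.57; 0 0 0 0 0.57; 0 0 0 0 0.57'; python3 -m inch '0 0 -1 0 0.57; 0 0 -2 0 0.57; 0 0 -4 0 0.57; 0 0 -7 0 0.57; 0 0 -10 0 0.57; 0 0 -12 0 0.57; 0 0 -12 0 0.57; 0 0 -12 0 0.57';  python3 - <<'E'
from h import *
look("side",(190,110,370,250),4,"rel.png")
p,d=robot.snapshot("top");cv2.imwrite("pics/relt.png",p)
E
```

```text
time: 7.27
tool_pos: [0.6621, 0.1396, 0.0678]
ee_rot: [3.136, 0.004, -1.877]
wrist_force: [-1.7, -0.2, 0.5]
width: 0.0246
time: 7.77
tool_pos: [0.6622, 0.1395, 0.0678]
ee_rot: [3.136, 0.004, -1.877]
wrist_force: [-0.4, 0.1, 0.4]
width: 0.0406
time: 8.43
tool_pos: [0.6637, 0.139, 0.1907]
ee_rot: [3.141, 0.006, -1.877]
wrist_force: [-0.4, 0.2, -1.3]
width: 0.0404
```

View pics/rel.png

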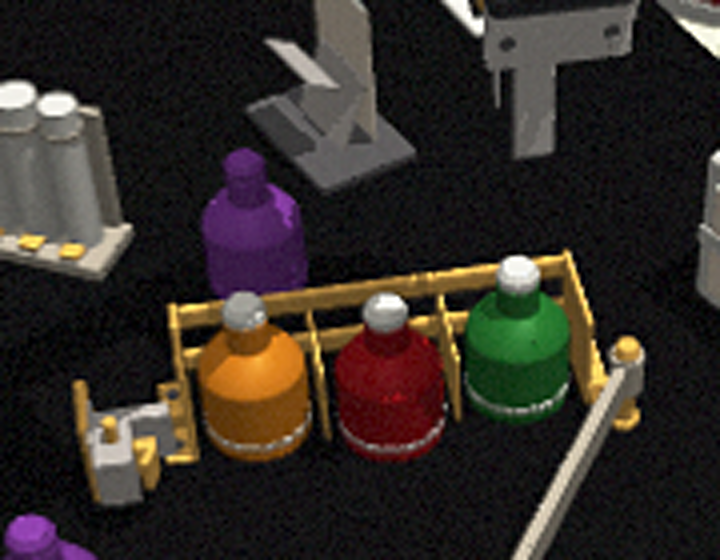

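All three cruets stand in the bays, with the green stopper at crop (518,275), and the fingers are clear. Next I'll check the top view and work out the push poses.

```bash
cat >> h.py <<'E'
PIN=np.array([-.04,-.135])
def push(th,s=.205,gap=0.,z=.034):
    p=PIN+s*np.array([-np.sin(th),np.cos(th)])+(.012+gap)*np.array([-np.cos(th),-np.sin(th)])
    return rk(p[0],p[1],z), YA-np.pi/2+th
E
python3 - <<'E'
from h import *
e=(.4929,-.0863,.04); r=torack(e); print("bar end",r, np.arctan2(PIN[0]-r[0],r[1]-PIN[1]))
P,y=push(.985,gap=.02,z=.19); print(P,y); delta(P,y)
t=cv2.imread("pics/relt.png");cv2.imwrite("pics/relt2.png",cv2.resize(t[150:310,200:400],None,fx=4,fy=4))
E
```

```text
bar end [-0.2662  0.0147  0.04  ] 0.986167943570531
[ 0.56435144 -0.06943677  0.19      ] 0.6781711174993968
cm [22.79  3.04 -0.43] spin -2.555 | tcp [0.6619 0.1388 0.1861] yaw -1.877 F [-0.8 -0.6  0. ] w 0.0398 t 8.53 j [0.12 0.38 1.06 0.01 1.71 2.  ]
```

View pics/relt2.png

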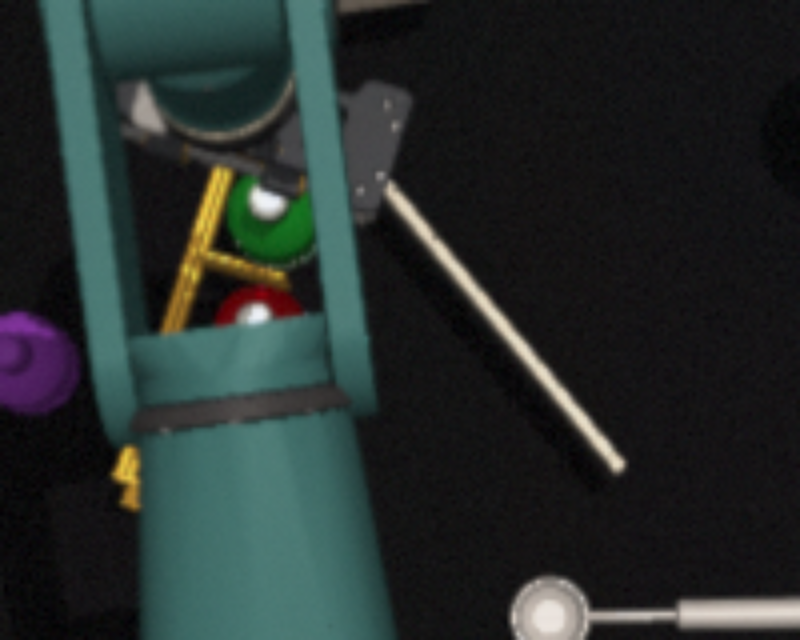

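The bar is unmoved (end at crop (618,465)) and the bay is filled. Moving above the start of the push.

```bash
python3 -m inch '2 0.3 -0.4 -0.1 1; 5 0.6 -0.4 -0.2 1; 8 1 -0.4 -0.32 1; 11 1.5 -0.4 -0.44 1; 14 1.8 -0.4 -0.56 1; 17 2.2 -0.4 -0.68 1; 20 2.6 -0.4 -0.8 1; 22 3 -0.4 -0.92 1; 22.8 3 -0.4 -1.04 1; 22.8 3 -0.4 -1.16 1; 22.8 3 -0.4 -1.28 1; 22.8 3 -0.4 -1.4 1; 22.8 3 -0.4 -1.52 1; 22.8 3 -0.4 -1.64 1;  22.8 3 -0.4 -1.76 1; 22.8 3 -0.4 -1.88 1; 22.8 3 -0.4 -2 1; 22.8 3 -0.4 -2.12 1; 22.8 3 -0.4 -2.24 1; 22.8 3 -0.4 -2.36 1'; python3 - <<'E'
from h import *
delta(*push(.985,gap=.02,z=.12))
E
```

```text
time: 10.2
tool_pos: [0.5633, -0.0693, 0.1867]
ee_rot: [-3.131, 0.007, 0.489]
wrist_force: [-0.2, 0.2, 0.1]
width: 0.0006
cm [0.13 0.13 6.66] spin -0.189 | tcp [ 0.5633 -0.0693  0.1867] yaw 0.489 F [-0.2  0.2  0.1] w 0.0006 t 10.2 j [-0.22  0.14  1.35  0.    1.66 -0.71]
```

```bash
python3 -m inch '0.1 0.1 2 -0.1 1; 0.1 0.1 4 -0.19 1; 0.1 0.1 6.6 -0.19 1; 0.1 0.1 6.6 -0.19 1; 0.1 0.1 6.6 -0.19 1; 0.1 0.1 6.6 -0.19 1'; python3 - <<'E'
from h import *
delta(*push(.985,gap=.02,z=.034))
look("side",(220,170,400,310),4,"ap.png")
E
```

```text
time: 10.7
tool_pos: [0.5638, -0.0693, 0.1205]
ee_rot: [-3.129, 0.005, 0.679]
wrist_force: [0.3, -0.7, 0.2]
width: 0.0004
cm [0.08 0.16 8.65] spin 0.001 | tcp [ 0.5638 -0.0693  0.1205] yaw 0.679 F [ 0.3 -0.7  0.2] w 0.0004 t 10.7 j [-0.22  0.17  1.45  0.    1.54 -0.9 ]
```

View pics/ap.png

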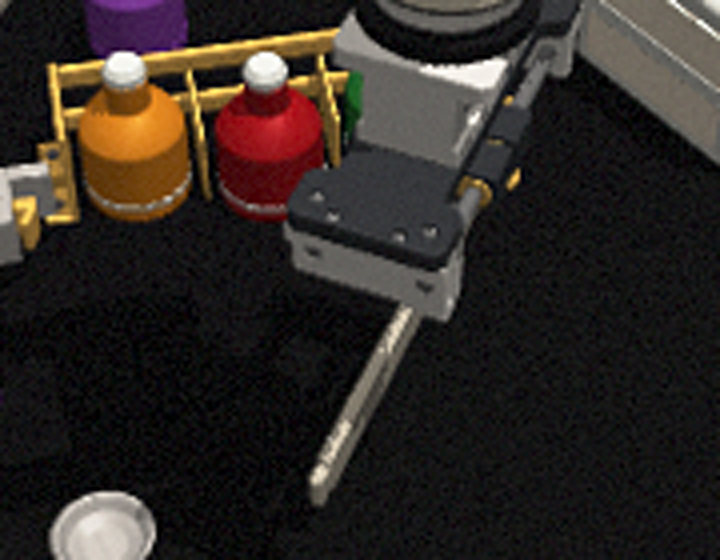

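```bash
python3 -m inch '0.1 0 2 0 1; 0.1 0 4 0 1; 0.1 0 6 0 1; 0.1 0 7.5 0 1; 0.1 0.1 8.5 0 1; 0.1 0.1 8.6 0 1; 0.1 0.1 8.6 0 1; 0.1 0.1 8.6 0 1'; python3 - <<'E'
from h import *
delta(*push(.985,gap=.005,z=.034))
look("top",(200,150,370,300),4,"ap2.png")
E
```

```text
time: 11.42
tool_pos: [0.5663, -0.0694, 0.0374]
ee_rot: [-3.133, 0.002, 0.679]
wrist_force: [0.4, 1.6, -0.2]
width: 0.0005
cm [-0.16 -1.62  0.36] spin 0.001 | tcp [ 0.5663 -0.0694  0.0374] yaw 0.679 F [ 0.4  1.6 -0.2] w 0.0005 t 11.42 j [-0.22  0.23  1.55  0.    1.37 -0.9 ]
```

View pics/ap2.png

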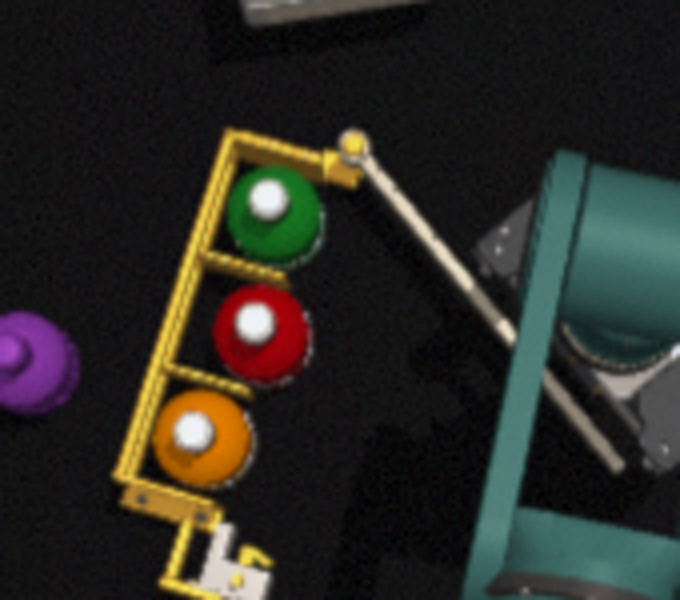

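```bash
cat >> h.py <<'E'
def arc(ths,gap=0.,s=.205,z=.034):
    o=robot.get_obs();R=Rn.from_euler("xyz",o["ee_rot"]).as_matrix();cy=np.arctan2(R[1,0],R[0,0])
    for th in ths:
        P,y=push(th,s,gap,z); d=R.T@(P-o["tool_pos"])*100
        print("%.3f: %.2f %.2f %.2f %.3f"%(th,*d,-(y-cy)))
def st():
    o=robot.get_obs();r=torack(o["tool_pos"]);F=o["wrist_force"]
    R=Rn.from_euler("xyz",o["ee_rot"]).as_matrix()
    # bar angle if in contact
    v=r[:2]-PIN; L=np.hypot(*v); th=np.arctan2(-v[0],v[1])-np.arcsin(.012/L)
    print("rack",r,"theta_if_touch",round(th,4),"end_x",round(-.04-.271*np.sin(th),4),"Ftool",np.round(R.T@F,2),"Frack",round(F@RX,2),round(F@RY,2),"t",round(float(o["time"]),2))
E
python3 - <<'E'
from h import *
st(); arc(np.arange(.97,.4,-.03))
E
```

```text
rack [-0.2278 -0.0502  0.0375] theta_if_touch 1.0884 end_x -0.2801 Ftool [-0.88  0.08  0.33] Frack -0.78 0.43 t 11.47
0.970: -0.17 -2.43 0.38 0.016
0.940: -0.19 -3.04 0.38 0.046
0.910: -0.19 -3.66 0.39 0.076
0.880: -0.17 -4.27 0.39 0.106
0.850: -0.13 -4.89 0.40 0.136
0.820: -0.08 -5.50 0.40 0.166
0.790: 0.00 -6.11 0.41 0.196
0.760: 0.09 -6.72 0.41 0.226
0.730: 0.21 -7.33 0.42 0.256
0.700: 0.34 -7.93 0.42 0.286
0.670: 0.48 -8.53 0.43 0.316
0.640: 0.65 -9.12 0.43 0.346
0.610: 0.83 -9.71 0.43 0.376
0.580: 1.03 -10.29 0.44 0.406
0.550: 1.25 -10.87 0.44 0.436
0.520: 1.49 -11.44 0.45 0.466
0.490: 1.74 -12.00 0.45 0.496
0.460: 2.01 -12.55 0.46 0.526
0.430: 2.30 -13.10 0.46 0.556
```

```bash
python3 -m inch '-0.1 -0.5 0.3 0 1; -0.1 -1 0.3 0 1; -0.1 -1.4 0.3 0 1; -0.1 -1.7 0.3 0 1; -0.1 -2 0.3 0 1; -0.2 -2.3 0.3 0.01 1; -0.2 -2.6 0.3 0.02 1; -0.2 -2.9 0.3 0.04 1; -0.2 -3.2 0.3 0.05 1; -0.2 -3.5 0.3 0.07 1'; python3 - <<'E'
from h import *
st(); 
E
python3 -m inch '0 -0.2 0 0.01 1; 0 -0.5 0 0.03 1; 0 -0.9 0 0.05 1; 0 -1.3 0 0.07 1';python3 - <<'E'
from h import *
st();arc(np.arange(.79,.2,-.03))
E
```

```text
time: 12.3
tool_pos: [0.5427, -0.0435, 0.0349]
ee_rot: [-3.134, 0.003, 0.607]
wrist_force: [0.5, -1.2, 0.5]
width: 0.0004
rack [-0.2103 -0.0198  0.0349] theta_if_touch 0.9177 end_x -0.2552 Ftool [-0.32  1.25 -0.47] Frack -1.01 -0.8 t 12.3
time: 12.63
tool_pos: [0.5348, -0.0328, 0.0349]
ee_rot: [-3.134, 0.004, 0.535]
wrist_force: [-0.7, -1.3, 0.8]
width: 0.0007
rack [-0.2025 -0.0091  0.0349] theta_if_touch 0.8532 end_x -0.2442 Ftool [-1.31  0.78 -0.83] Frack -1.5 0.28 t 12.63
0.790: -0.02 -1.30 0.10 0.052
0.760: -0.02 -1.91 0.10 0.082
0.730: 0.01 -2.53 0.11 0.112
0.700: 0.05 -3.14 0.11 0.142
0.670: 0.11 -3.75 0.12 0.172
0.640: 0.19 -4.37 0.12 0.202
0.610: 0.29 -4.97 0.13 0.232
0.580: 0.40 -5.58 0.13 0.262
0.550: 0.54 -6.18 0.13 0.292
0.520: 0.69 -6.78 0.14 0.322
0.490: 0.86 -7.37 0.14 0.352
0.460: 1.04 -7.96 0.15 0.382
0.430: 1.25 -8.54 0.15 0.412
0.400: 1.47 -9.11 0.15 0.442
0.370: 1.71 -9.68 0.16 0.472
0.340: 1.97 -10.24 0.16 0.502
0.310: 2.24 -10.79 0.16 0.532
0.280: 2.53 -11.34 0.16 0.562
0.250: 2.83 -11.87 0.17 0.592
0.220: 3.16 -12.40 0.17 0.622
```

```bash
python3 -m inch '0 -0.5 0 0.02 1; 0 -1 0 0.04 1; 0 -1.6 0 0.07 1; 0 -2.2 0 0.1 1; 0 -2.8 0 0.13 1; 0.1 -3.4 0 0.16 1; 0.2 -4.1 0 0.19 1; 0.2 -4.7 0 0.22 1; 0.3 -5.3 0 0.25 1; 0.5 -5.9 0 0.28 1; 0.6 -6.5 0 0.31 1; 0.8 -7.1 0 0.34 1; 1 -7.7 0 0.37 1; 1.1 -8.2 0 0.4 1; 1.3 -8.8 0 0.43 1; 1.5 -9.3 0 0.45 1; 1.7 -9.7 0 0.47 1; 1.8 -10 0 0.49 1; 1.9 -10.2 0 0.5 1; 2 -10.2 0 0.5 1';python3 - <<'E'
from h import *
st();arc(np.arange(.31,.04,-.03))
look("top",(200,150,370,300),4,"sw.png")
E
```

```text
time: 14.3
tool_pos: [0.499, 0.0654, 0.0352]
ee_rot: [-3.137, 0.009, 0.035]
wrist_force: [-1.2, -2.4, -0.4]
width: 0.0005
rack [-0.1197  0.0547  0.0352] theta_if_touch 0.3394 end_x -0.1302 Ftool [-1.25  2.38  0.41] Frack -2.66 0.38 t 14.3
0.310: 0.01 -0.60 0.13 0.032
0.280: 0.01 -1.22 0.13 0.062
0.250: 0.02 -1.83 0.13 0.092
0.220: 0.05 -2.45 0.14 0.122
0.190: 0.10 -3.06 0.14 0.152
0.160: 0.16 -3.67 0.14 0.182
0.130: 0.25 -4.28 0.14 0.212
0.100: 0.35 -4.89 0.14 0.242
0.070: 0.47 -5.49 0.15 0.272
0.040: 0.61 -6.09 0.15 0.302
```

View pics/sw.png

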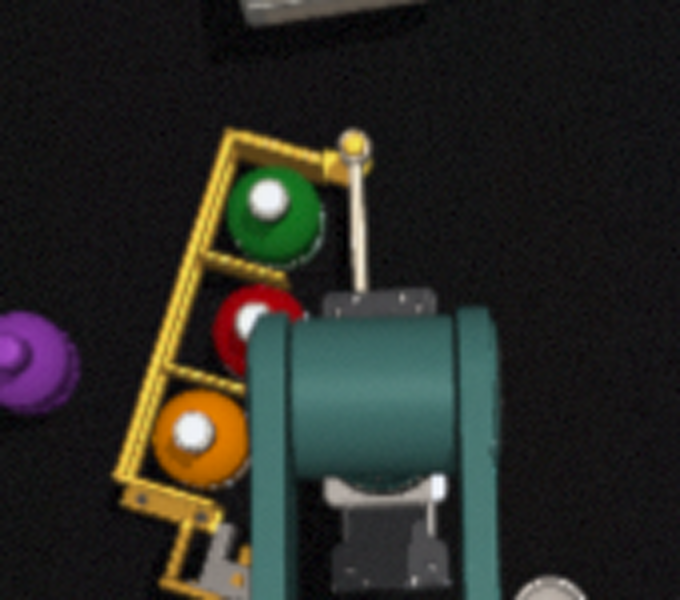

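The bar is following, now at about 0.34 rad, with the cruets undisturbed. Continuing to about 0.14 rad, then fine steps.

```bash
python3 -m inch '0 -0.4 0 0.02 1; 0 -0.8 0.1 0.04 1; 0 -1.2 0.1 0.06 1; 0 -1.6 0.1 0.08 1; 0 -2 0.1 0.1 1; 0 -2.4 0.1 0.12 1; 0.1 -2.8 0.1 0.14 1; 0.1 -3.2 0.1 0.16 1; 0.1 -3.5 0.1 0.18 1; 0.2 -3.7 0.1 0.19 1; 0.2 -3.8 0.1 0.19 1';python3 - <<'E'
from h import *
st();arc(np.arange(.14,-.05,-.02))
E
```

```text
time: 15.27
tool_pos: [0.5, 0.1035, 0.0344]
ee_rot: [-3.139, 0.01, -0.154]
wrist_force: [0.1, -1.3, -0.6]
width: 0.0003
rack [-0.083   0.0652  0.0344] theta_if_touch 0.1529 end_x -0.0813 Ftool [0.34 1.27 0.59] Frack -1.2 -0.53 t 15.27
0.140: -0.07 -0.27 0.05 0.012
0.120: -0.08 -0.68 0.05 0.032
0.100: -0.09 -1.09 0.05 0.052
0.080: -0.09 -1.50 0.05 0.072
0.060: -0.08 -1.91 0.05 0.092
0.040: -0.06 -2.32 0.05 0.112
0.020: -0.03 -2.73 0.05 0.132
0.000: 0.00 -3.14 0.05 0.152
-0.020: 0.04 -3.55 0.05 0.172
-0.040: 0.09 -3.96 0.06 0.192
```

```bash
python3 -m inch '0 -0.2 0 0.01 1; 0 -0.4 0 0.02 1; 0 -0.6 0 0.03 1; 0 -0.8 0 0.04 1; 0 -0.9 0 0.04 1';python3 -c 'from h import *;st()'; python3 -m inch '0 -0.15 0 0.01 1; 0 -0.3 0 0.01 1; 0 -0.4 0 0.02 1';python3 -c 'from h import *;st()';
```

```text
time: 15.68
tool_pos: [0.5013, 0.1127, 0.0344]
ee_rot: [-3.139, 0.01, -0.195]
wrist_force: [-1.0, -1.6, 0.5]
width: 0.0
rack [-0.0739  0.0668  0.0344] theta_if_touch 0.1078 end_x -0.0691 Ftool [-0.67  1.81 -0.51] Frack -1.87 0.46 t 15.68
time: 15.93
tool_pos: [0.5019, 0.1166, 0.0343]
ee_rot: [-3.14, 0.011, -0.215]
wrist_force: [-1.9, -2.6, 0.8]
width: 0.0006
rack [-0.07    0.0674  0.0343] theta_if_touch 0.0885 end_x -0.0639 Ftool [-1.3   2.95 -0.82] Frack -3.06 1.02 t 15.93
```

```bash
for i in 1 2 3 4; do python3 -m inch '0 -0.1 0 0 1; 0 -0.2 0 0.01 1' >/dev/null;python3 -c 'from h import *;st()'; done
```

```text
rack [-0.069   0.0676  0.0344] theta_if_touch 0.0835 end_x -0.0626 Ftool [-1.4   6.77 -1.68] Frack -6.85 0.82 t 16.1
rack [-0.0687  0.0677  0.0344] theta_if_touch 0.082 end_x -0.0622 Ftool [-2.07  6.77 -2.82] Frack -6.89 1.55 t 16.27
rack [-0.0684  0.0678  0.0344] theta_if_touch 0.0805 end_x -0.0618 Ftool [-0.9   8.12 -3.09] Frack -8.13 0.38 t 16.43
rack [-0.0682  0.068   0.0344] theta_if_touch 0.0794 end_x -0.0615 Ftool [-1.24  8.45 -2.25] Frack -8.47 0.79 t 16.6
```

Bolt wedge engaged. The arm's stiffness is about 4 N per mm of lead, so I'll keep leads at 3–4 mm or less.

```bash
for i in 1 2 3; do python3 -m inch '0 -0.15 0 0 1; 0 -0.25 0 0 1; 0 -0.3 0 0.01 1' >/dev/null;python3 -c 'from h import *;st()'; done
```

```text
rack [-0.0673  0.0682  0.0344] theta_if_touch 0.075 end_x -0.0603 Ftool [-1.41  8.41 -2.91] Frack -8.41 1.05 t 16.85
rack [-0.0667  0.0684  0.0345] theta_if_touch 0.072 end_x -0.0595 Ftool [-2.4   8.48 -3.93] Frack -8.46 2.11 t 17.1
rack [-0.0662  0.0686  0.0345] theta_if_touch 0.0695 end_x -0.0588 Ftool [-1.85  9.22 -3.2 ] Frack -9.16 1.64 t 17.35
```

```bash
for i in 1 2 3; do python3 -m inch '0 -0.2 0 0 1; 0 -0.3 0 0 1; 0 -0.35 0 0 1; 0 -0.35 0 0.01 1; 0 -0.4 0 0.01 1' >/dev/null;python3 -c 'from h import *;st()'; done
```

```text
rack [-0.0637  0.0689  0.0346] theta_if_touch 0.0572 end_x -0.0555 Ftool [-2.29  6.57 -3.31] Frack -6.48 2.2 t 17.77
rack [-0.061   0.0692  0.0346] theta_if_touch 0.044 end_x -0.0519 Ftool [-1.78  6.45 -2.83] Frack -6.34 1.76 t 18.18
rack [-0.0578  0.0695  0.0346] theta_if_touch 0.0283 end_x -0.0477 Ftool [-1.61  4.64 -1.68] Frack -4.55 1.66 t 18.6
```

```bash
for i in 1 2 3 4; do python3 -m inch '0 -0.1 0 0 1; 0 -0.2 0 0 1; 0 -0.2 0 0 1; 0 -0.25 0 0.01 1' >/dev/null;python3 -c 'from h import *;st()'; done
```

```text
rack [-0.0552  0.0696  0.0345] theta_if_touch 0.0156 end_x -0.0442 Ftool [-1.83  3.59 -0.96] Frack -3.51 1.91 t 18.93
rack [-0.0544  0.0697  0.0345] theta_if_touch 0.0117 end_x -0.0432 Ftool [-1.77  8.16 -3.29] Frack -7.95 2.0 t 19.27
rack [-0.0545  0.0698  0.0346] theta_if_touch 0.0122 end_x -0.0433 Ftool [-1.25 10.5  -4.73] Frack -10.2 1.64 t 19.6
rack [-0.0547  0.0699  0.0346] theta_if_touch 0.0132 end_x -0.0436 Ftool [-1.42 11.14 -4.35] Frack -10.8 1.95 t 19.93
```

Movement stopped at θ≈0.012 with force rising, so that looks like the stop. Now seating at about 12–13 N.

```bash
python3 -m inch '0 -0.15 0 0 1; 0 -0.25 0 0 1; 0 -0.3 0 0 1; 0 -0.3 0 0 1; 0 -0.3 0 0 1; 0 -0.3 0 0 1; 0 -0.3 0 0 1; 0 -0.3 0 0 1';python3 -c 'from h import *;st()'; python3 - <<'E'
from h import *
look("side",(190,160,370,300),4,"seat.png")
st()
E
```

```text
time: 20.6
tool_pos: [0.504, 0.1319, 0.0347]
ee_rot: [3.082, 0.017, -0.364]
wrist_force: [-5.6, -9.9, 6.2]
width: 0.0003
rack [-0.0548  0.07    0.0347] theta_if_touch 0.0137 end_x -0.0437 Ftool [-1.83 11.64 -5.52] Frack -11.17 2.36 t 20.6
rack [-0.0548  0.07    0.0347] theta_if_touch 0.0137 end_x -0.0437 Ftool [-1.49 11.59 -5.14] Frack -11.17 2.03 t 20.65
```

View pics/seat.png

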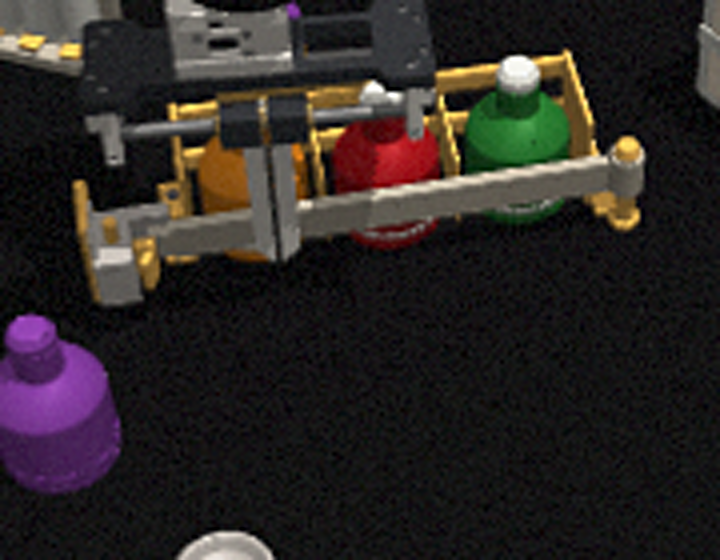

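The side view shows the bar shut across the fronts. Its end at crop (155,240) sits behind the brass bolt tip at (150,262). Reading is about 11–12 N with no more movement. Backing off slowly to check.

```bash
python3 -m inch '0 0.2 0 0 1; 0 0.5 0 0 1; 0 1 0 0 1; 0 1.8 0 0 1; 0 3 0 0 1; 0 5 0 0 1; 0 5 0 0 1; 0 5 -2 0 1; 0 5 -5 0 1; 0 5 -8 0 1; 0 7 -11 0 1; 0 10 -13 0 1; 0 13 -14 0 1; 0 16 -14 0 1; 0 19 -14 0 1; 0 22 -14 0 1; 0 22 -14 0 1';python3 -c 'from h import *;st()'; python3 - <<'E'
from h import *
look("side",(190,150,330,250),5.5,"fin.png")
p,d=robot.snapshot("top");cv2.imwrite("pics/fint.png",cv2.resize(p[170:310,215:370],None,fx=4,fy=4,interpolation=cv2.INTER_CUBIC));cv2.imwrite("pics/fintf.png",p)
E
```

```text
time: 22.07
tool_pos: [0.4302, -0.0702, 0.1883]
ee_rot: [3.08, 0.015, -0.37]
wrist_force: [-0.1, 0.4, 0.1]
width: 0.0002
rack [-0.2698  0.0793  0.1883] theta_if_touch 0.7821 end_x -0.231 Ftool [-0.18 -0.31 -0.13] Frack 0.33 0.16 t 22.07
```

View pics/fin.png

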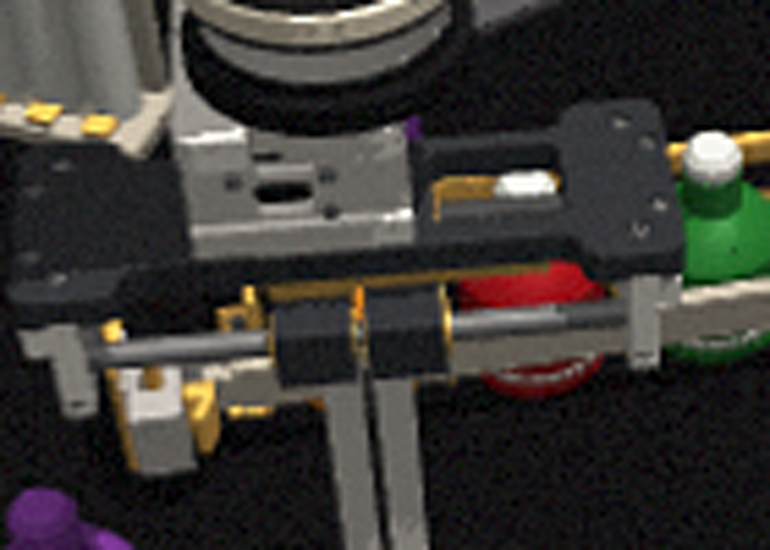

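View pics/fint.png

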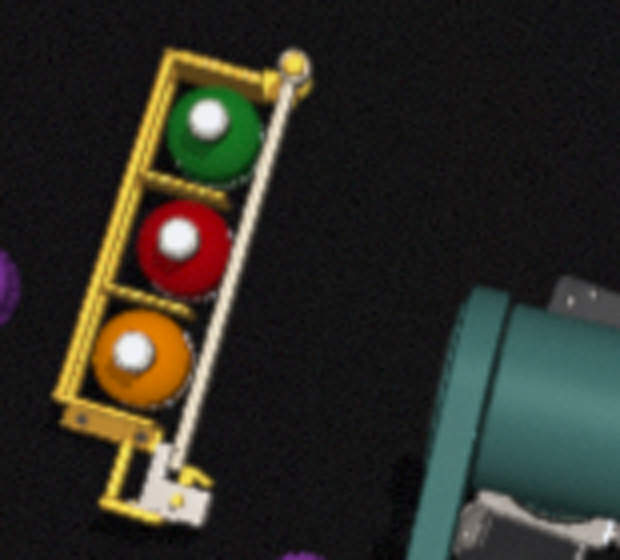

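```bash
python3 -m inch '0 3 -2 0 1; 0 6 -4 0 1; 0 9 -4 0 1; 0 12 -4 0 1; 0 15 -4 0 1; 0 15 -4 0 1; 0 15 -4 0 1; 0 15 -4 0 1'; python3 - <<'E'
from h import *
a=cv2.imread("pics/side0.png");b,_=robot.snapshot("side")
t=cv2.imread("pics/top0.png");u,_=robot.snapshot("top")
f=lambda i,x,y,w,h:cv2.resize(i[y:y+h,x:x+w],(390,290),interpolation=cv2.INTER_CUBIC)
cv2.imwrite("pics/cmp.png",np.vstack([np.hstack([f(a,200,195,54,40),f(b,200,195,54,40)]),np.hstack([f(t,235,268,54,40),f(u,235,268,54,40)])]))
cv2.imwrite("pics/full.png",b);cv2.imwrite("pics/fullt.png",u)
P=tri
E
```

```text
time: 22.83
tool_pos: [0.3798, -0.2038, 0.236]
ee_rot: [3.085, 0.017, -0.365]
wrist_force: [0.3, 0.3, -0.4]
width: 0.0
```

View pics/cmp.png

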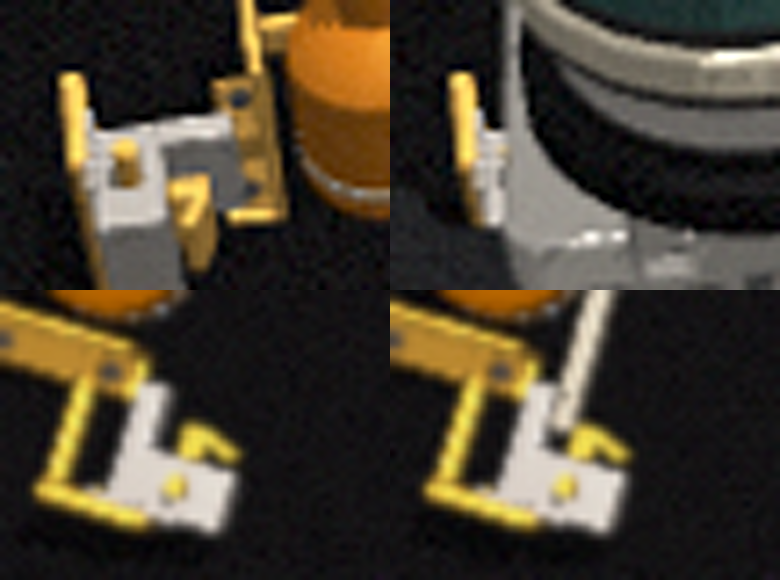

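View pics/full.png

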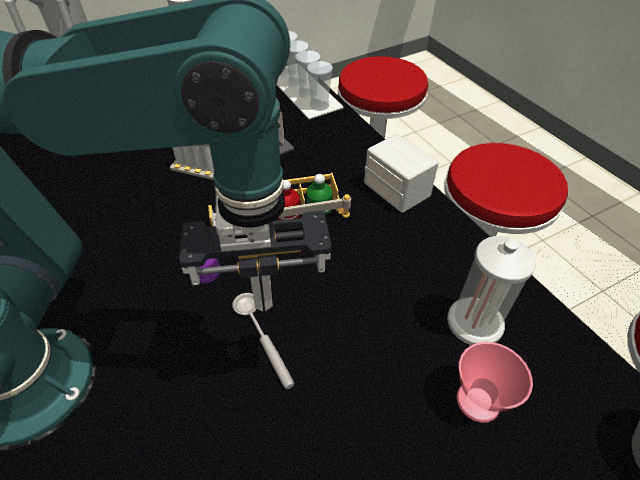

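The lower pair (before and after, top view) shows the bar's end lodged between the keeper's stop and the bolt, and the bolt looks the same as when fully out. Last check: cruet positions and the bystanders.

```bash
python3 - <<'E'
from h import *
t=cv2.imread("pics/fullt.png");t0=cv2.imread("pics/top0.png")
for nm,(x,y) in dict(green=(267,200),red=(259,230),amber=(248,257)).items():
    w=(t[y-9:y+9,x-9:x+9].min(2)>140).astype(np.uint8); n,l,s,c=cv2.connectedComponentsWithStats(w); i=1+np.argmax(s[1:,4])
    print(nm,torack(onz("top",[c[i]+[x-9,y-9]],.092)[0]))
d=cv2.absdiff(t,t0).max(2)
for nm,(x0,y0,x1,y1) in dict(dish=(450,165,510,225),straws=(400,120,465,190),spoon=(325,290,415,315),changer=(130,255,195,310),receipts=(140,180,195,225)).items(): print(nm,(d[y0:y1,x0:x1]>50).sum())
E
```

```text
green [-0.0004 -0.0796  0.092 ]
red [-0.0055 -0.0008  0.092 ]
amber [0.     0.0757 0.092 ]
dish 0
straws 0
spoon 115
changer 0
receipts 0
```

```bash
python3 -m inch '0 0 0 0 1; 0 0 0 0 1; 0 0 0 0 1'; python3 -c 'from bench import robot;print(robot.close_job())'
```

```text
time: 23.18
tool_pos: [0.3801, -0.2028, 0.236]
ee_rot: [3.084, 0.017, -0.362]
wrist_force: [-0.3, -0.1, -0.3]
width: 0.0005
the job is handed in; nothing more can be done
None
```

I stood the green cruet (cruet3) in the empty bay at the pin end of the rack and let go. I then pushed the guard bar past the bolt onto its stop and handed the job in at 23.2 s; no verdict came back.

- **Pushing the bar:** the wrist read about 9 N riding over the bolt. At the stop, about 0.013 rad, I held roughly 11–12 N, and no wrist reading came near 25 N. The gripper had tilted about 0.06 rad by then, so a few newtons of that reading were vertical.
- **Cruets:** in the last top view all three stand in their bays at x = 0.0, -5.5 and 0.0 mm (green, red, amber).
- **Bar and bolt:** the bar's end lies between the stop and the bolt, and the bolt looks the same as when it was fully out at the start. I could only confirm this from above, because the arm hid the keeper in the final side view.
- **Bystanders:** four showed no change in the image comparison. The spoon's region did show a difference; I put it down to the arm or its shadow, since the spoon looks to be in the same place in the side view.

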